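# Empty the counting-scale scoop into the storage box

### The arm

A 6-joint arm with a two-finger parallel gripper is mounted at the origin on the work surface. World frame = base frame: x ahead of the robot, y to its left, z up, the work surface at z = 0. Lengths are in mm, angles in rad, forces in N, time in s.
With the tool pointing down it reaches from about 275 to 1000 mm from the base axis. Payload 8.4 kg.
Tool frame: the origin (TCP) lies at the very end of the fingers, on their centre line; the grasp point (between the pads) lies 19 mm behind it; z points along the fingers, y is the direction in which the jaws open and shut (so a half turn about z gives the same grasp; the last joint's range is limited). The gripper opens to 85 mm and grips with 20 to 120 N. Pads are 22 mm wide; open, the fingers measure 114 mm over their backs; the gripper's body (76 mm by 85 mm) begins 54 mm behind the grasp point. The pads swing forward as they close: fully open they stand 13 mm farther back than shut.
Start: joints at [-1.215, 0.353, 1.633, -0, 1.155, -0.002], TCP at [218.883, -585.421, 231.281] pointing down, gripper open.
Joint ranges: [-2.63, 2.63], [-0.92, 2.1], [0.06, 2.66], [-1.3, 4.44], [0, 2.69], [-3.02, 3.02]. Speed limits (rad/s): [2.22, 2.22, 2.79, 3.14, 3.14, 3.14].

### API

Orientations are given as [roll, pitch, yaw] about the fixed x, y, z axes, in that order (R = Rz(yaw) Ry(pitch) Rx(roll)).
In Python, from rig import r, vision gives the robot as it stands.
- The arm moves only by the tool move_arm, never from a script. Its argument "series" is text: rows parted by semicolons, each of 7 numbers parted by spaces: the closure, from -1 (fully open) to 1 (shut), then the shift along the tool's x, y, z in units of 40 mm (1.0 is 40 mm), then the turn, a rotation vector about the tool's x, y, z in degrees. In form: grip tx ty tz ax ay az; .... A call has 1 to 20 rows; each row shifts and turns the pose as measured when the row begins, along the tool's axes as they then stand; what a row does not reach is not made up. A row lasts 1/8 s, in which the tool goes at most 62.5 mm and 10.7 degrees, less where a joint would pass 70% of its speed; a pose out of reach is approached as far as the arm can. A call is refused whole if a number of a shift passes 1 or a number of a turn 10.7, either way. A call with a gripper value outside its range is refused whole. The fingers move at their own pace and stop on an object; "grip_force" is the grip in N (left out, the last holds). Time passes only in rows, so rows that do not move let the fingers close. It gives the time, the measured TCP pose, the force and the opening at its end, in the units of the state.
- r.sense(): the state, without advancing time (a new reading comes with each control period).
- vision.grab_frame(name): name is "scene" or "top"; returns the picture (384x512x3 uint8, red, green, blue); there is no depth.
- vision.camera_params(name): a dict with "fx", "fy", "cx", "cy" (pixels), "position" and "rotation" of the camera in the world. Camera axes: x right, y up, looking along -z (the intrinsics and any distortion apply to the point x, -y, -z); pixel columns grow to the right and rows downward; lengths in mm; the calibration is good to about 2 mm. A picture is of the moment at which its call begins. camera_params takes no time and is no camera call.
- r.sign_off(): hands the job in, once; it reports no verdict.
The state is a dict: "clock": time; "qpos": joint angles; "qvel": joint speeds; "joint_efforts": joint torques, N m; "eef_pos": TCP position; "tcp_rot": TCP orientation; "contact_force": force on the tool from outside, world axes, zero at the start; "wrist_torque": the same for the moment, N m; "opening": opening from 0.0 (shut) to 1.0 (fully open).
Only numpy, scipy, OpenCV 4.12 (cv2) and the standard library are available. Lean on these libraries where they do the work, as an engineer would, in place of code of your own. Each camera call takes 0.05 s, during which the arm holds its last target. There are 200 camera calls.

### The job

The four finished brass rings have been counted in the scoop on the bench scale: take the scoop by its grip, draw it up out of the scale's cradle with the rings in it, and tip it spout down over the open storage box until all four rings have slid in and lie still. Finish while still holding the emptied scoop with the gripper, raised above the open box, spout steeply down and clear above the rim, touching nothing else. Leave everything else on the bench where it stands.

Things in the scene. Friction and masses are not known exactly. Their poses are not given: they have to be found in the camera images.
- scoop: hand scoop of bare aluminium, about 0.10 to 0.17 kg. Pan 130 long (x) by 110 wide, sheet 2.5 thick, walls 36 high at rear and sides; the front (+x) end is the spout, fully open; the front half tapers to 86 wide. Origin: centre of the pan's underside; x to the spout, z up. Black grip rising from the middle of the rear wall, away from the spout, at 35 degrees. Starts level, underside 67 above the bench
- scoop_grip (a point): where to hold the scoop: on its grip's centre line, at (-113, 0, +53.5) in the scoop's frame. The grip is a straight flat-sided bar 16 wide (scoop y), 22 deep, 95 long along its slope, its sides parallel to the scoop's x-z plane; this point is 38 from its lower and 57 from its upper end. The pan's weight twists the scoop about this point: grip firmly (25 N or more)
- scoop_spout (a point): middle of the spout's lower lip: on the underside at the front edge, at (+65, 0, 0) in the scoop's frame
- ring1: turned brass ring, 34 outside, 26 inside, 9 high, 29 g, lying flat and loose in the scoop, at the rear, right of the middle (scoop -y). Origin: centre of its underside. Rings begin to slide on the scoop's floor somewhere between 25 and 37 degrees of tilt
- ring2: the same kind of ring, in the scoop, at the rear, left
- ring3: the same kind of ring, in the scoop, halfway along, right
- ring4: the same kind of ring, in the scoop, halfway along, left
- scale: counting bench scale, fixed: white housing 250 (x) by 200, keypad at the -x end, platter top 64 above the bench. Origin: centre of its underside. On the platter a dark sheet-metal cradle stands round the scoop to 90 above the bench, 4 clear of its sides, rear and taper: the scoop comes out straight up. The scoop's origin is 35 along +x from the scale's; its spout points to the scale's +y, its grip sticks out beyond the -y side
- box: open storage box of clear plastic with a white rim, 180 (x) by 140 (y) by 70 high, walls and floor 4 thick, empty at the start, loose, 0.35 kg; there is no lid on it. Origin: centre of its underside on the bench
- box_in (a point): centre of the open box's inner floor, 4 above the bench, box axes; the rim is 66 above it
- lidded: storage box of the same kind, closed with a white lid with blue clips, 83 high; leave it. It and the open box may stand in each other's place. Origin: centre of its underside
- raw1: brass ring of the same kind lying on the bench, not yet finished; leave it
- raw2: another brass ring lying on the bench; leave it
- raw3: another brass ring lying on the bench; leave it
- case: blue oblong plastic case 110 by 34 by 22 lying on the bench; leave it
- marker: black marker pen 122 long lying on the bench; leave it
- deburrer: hand deburring tool with a green handle, 155 long, lying on the bench; leave it
- oiler: white plastic bottle with a red cap, 48 across, 130 high, standing on the bench; leave it
There are look-alikes about, which are no part of the job. Leave any purple look-alike of the lidded alone.

How it is judged (in metres and radians):
On the way, in this order (a step that is already met when the one before it is completed fails the run):
1. the scoop is drawn up out of the cradle, held by the gripper alone, with all four rings still in it (height (world z) of scoop above 0.1 m and contact force between scoop and the fingers above 0.5 N and contact force between scoop and scale below 0.05 N and contact force between scoop and box below 0.05 N and contact force between scoop and lidded below 0.05 N and x of ring1 in the frame of scoop between -0.065 and 0.065 m and y of ring1 in the frame of scoop between -0.055 and 0.055 m and z of ring1 in the frame of scoop between -0.005 and 0.04 m and x of ring2 in the frame of scoop between -0.065 and 0.065 m and y of ring2 in the frame of scoop between -0.055 and 0.055 m and z of ring2 in the frame of scoop between -0.005 and 0.04 m and x of ring3 in the frame of scoop between -0.065 and 0.065 m and y of ring3 in the frame of scoop between -0.055 and 0.055 m and z of ring3 in the frame of scoop between -0.005 and 0.04 m and x of ring4 in the frame of scoop between -0.065 and 0.065 m and y of ring4 in the frame of scoop between -0.055 and 0.055 m and z of ring4 in the frame of scoop between -0.005 and 0.04 m), for 0.2 s.
2. the scoop is tipped spout down by at least 30 degrees with its spout over the open box (angle between scoop's own x axis and vertical above 2.09 rad and height (world z) of scoop_spout above 0.075 m and horizontal distance between scoop_spout and box_in below 0.1 m and contact force between scoop and the fingers above 0.5 N), for 0.2 s.
At the end, for the whole second after the job is handed in: All four rings at rest inside the open box; the gripper still holds the scoop, spout down by at least 30 degrees, its lip over the open box (within 100 mm of the middle from above) and at least 75 mm above the bench, and the scoop touches neither box nor the scale (all of step 2 and contact force between scoop and scale below 0.05 N and contact force between scoop and box below 0.05 N and contact force between scoop and lidded below 0.05 N and x of ring1 in the frame of box_in between -0.09 and 0.09 m and y of ring1 in the frame of box_in between -0.07 and 0.07 m and z of ring1 in the frame of box_in between -0.01 and 0.05 m and linear speed of each of ring1, ring2, ring3, ring4 below 0.03 m/s and x of ring2 in the frame of box_in between -0.09 and 0.09 m and y of ring2 in the frame of box_in between -0.07 and 0.07 m and z of ring2 in the frame of box_in between -0.01 and 0.05 m and x of ring3 in the frame of box_in between -0.09 and 0.09 m and y of ring3 in the frame of box_in between -0.07 and 0.07 m and z of ring3 in the frame of box_in between -0.01 and 0.05 m and x of ring4 in the frame of box_in between -0.09 and 0.09 m and y of ring4 in the frame of box_in between -0.07 and 0.07 m and z of ring4 in the frame of box_in between -0.01 and 0.05 m); the arm keeps its last pose, push and grip.
It fails at once if another thing on the bench is moved by more than 30 mm (distance of any of lidded, raw1, raw2, raw3, case, marker, deburrer, oiler from where it was at the start of the episode above 0.03 m).
It fails at once if the open box is shoved by more than 40 mm (distance of box from where it was at the start of the episode above 0.04 m).
It also fails if it takes over 37 s, if anything falls off the work surface, if the arm or the gripper's body presses on something with over 40 N, if the wrist force passes 120 N, or if a joint passes its speed limit or range.

## Working session

There is one attempt and no reset: what is moved stays moved. The work goes in short steps, Python scripts to look and compute and a tool call to move; the robot and the scene stay as the last step left them, time stands still between calls to the robot, and variables do not carry over. Pictures are saved under pics/ and viewed, about 8 in all and at most 12, crops included, and the job is handed in when it is done.

Besides the shell and the picture viewer there is one more tool, called after "Request:" by a JSON object that holds its "name" and its "arguments", one argument or row to a line. move_arm: Moves the arm, as the interface text tells. Its arguments: {"type":"object","properties":{"series":{"type":"string"},"grip_force":{"type":"number"}},"required":["series"]}

```bash
ls; mkdir -p pics; python3 - <<'E'
from rig import r, vision
import cv2
for n in ("scene","top"):
    im=vision.grab_frame(n); cv2.imwrite(f"pics/{n}0.png",cv2.resize(im[:,:,::-1],(768,576),interpolation=cv2.INTER_CUBIC)); cv2.imwrite(f"pics/raw_{n}0.png",im[:,:,::-1])
    print(n,vision.camera_params(n))
print(r.sense())
E
```

```text
pics
scene {'fx': 426.09334053174047, 'fy': 426.09334053174047, 'cx': 255.43088224495287, 'cy': 191.16747285976533, 'position': array([1005.99729098,  629.04198905,  609.46501619]), 'rotation': array([ 0.98399598, -0.01021972,  2.54664775])}
top {'fx': 377.09118385807534, 'fy': 377.09118385807534, 'cx': 249.09957376575872, 'cy': 195.84057104431812, 'position': array([ 381.29391793,  -34.99078593, 1171.83227466]), 'rotation': array([ 0.14945783,  0.02245901, -1.59292996])}
{'clock': 0.1, 'qpos': array([-1.21538736e+00,  3.53551554e-01,  1.63406517e+00,  1.83878056e-06,
        1.15520368e+00, -2.39441345e-03]), 'qvel': array([-0.00031838, -0.00164664, -0.00332806,  0.00053371,  0.0016557 ,
        0.00022342]), 'joint_efforts': array([ 8.85851859e-04, -6.06360483e+01, -3.42825723e+01,  3.01275122e-05,
        3.96266652e-03,  1.66266318e-06]), 'eef_pos': array([ 218.74009696, -585.01299875,  230.65151713]), 'tcp_rot': array([-3.14036491e+00, -4.62107546e-06,  3.57802631e-01]), 'contact_force': array([-0.25036056, -0.14349725,  0.05075221]), 'wrist_torque': array([0.04097811, 0.03085112, 0.02742742]), 'opening': 0.9977472595208279}
```

View pics/scene0.png

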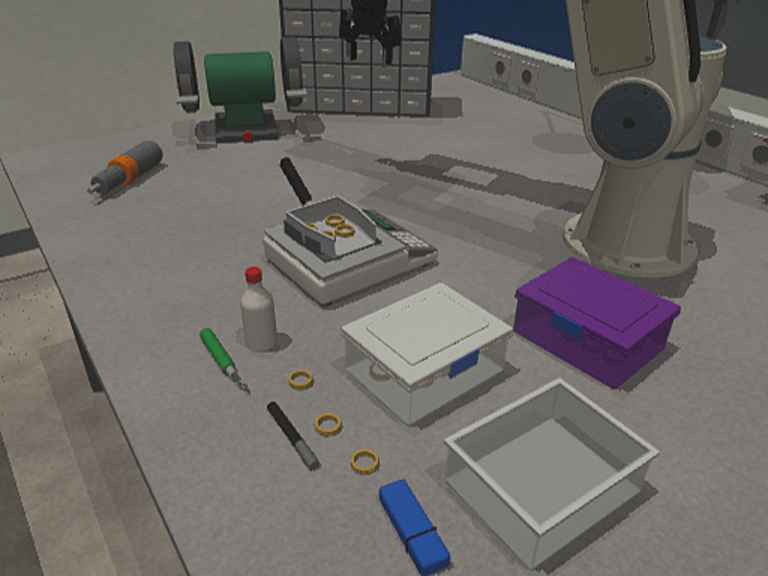

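View pics/top0.png

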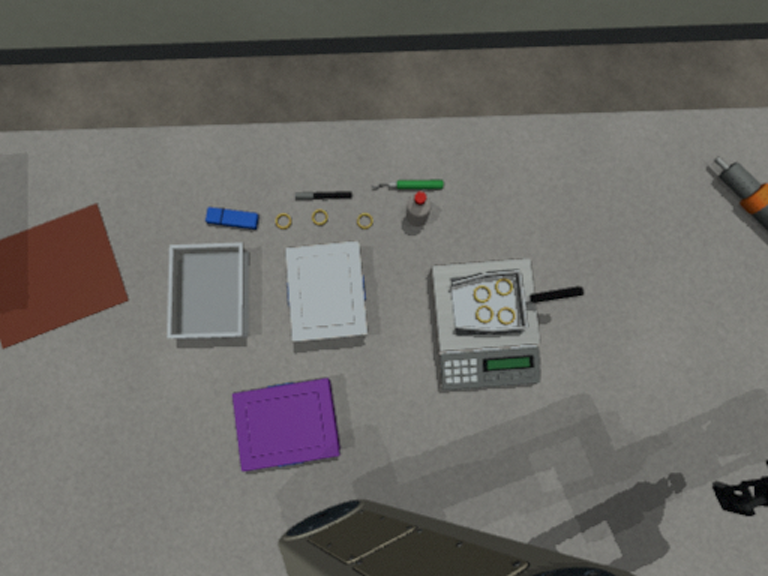

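The scene view shows the scoop on the scale with four rings, its grip from about (287,163) to (308,200), and the open box at about (550,455). In the top view the grip is at (530..582,295), the open box at (206,291), with the lidded box between them at (327,290).

```bash
cat > h.py <<'E'
import numpy as np, cv2
from scipy.spatial.transform import Rotation as R
from rig import r, vision
C={n:vision.camera_params(n) for n in("scene","top")}
def ray(n,u,v):
    c=C[n]; d=np.array([(u-c['cx'])/c['fx'],-(v-c['cy'])/c['fy'],-1.])
    return np.array(c['position']),R.from_euler('xyz',c['rotation']).apply(d/np.linalg.norm(d))
def plane(n,u,v,z):
    p,d=ray(n,u,v); return p+d*(z-p[2])/d[2]
def tri(a,b):
    (p,d),(q,e)=ray("scene",*a),ray("top",*b)
    s=np.linalg.lstsq(np.c_[d,-e],q-p,rcond=None)[0]
    x,y=p+s[0]*d,q+s[1]*e; return (x+y)/2,np.linalg.norm(x-y)
def proj(n,P):
    c=C[n]; k=R.from_euler('xyz',c['rotation']).inv().apply(np.array(P)-c['position'])
    return np.array([c['cx']-c['fx']*k[0]/k[2],c['cy']+c['fy']*k[1]/k[2]])
E
python3 - <<'E'
from h import *
S=cv2.imread("pics/raw_scene0.png");T=cv2.imread("pics/raw_top0.png")
def comp(im,mask,box):
    x0,y0,x1,y1=box; m=np.zeros(mask.shape,np.uint8); m[y0:y1,x0:x1]=mask[y0:y1,x0:x1]
    n,l,s,c=cv2.connectedComponentsWithStats(m.astype(np.uint8)); k=1+np.argmax(s[1:,4]); return l==k
def ends(m):
    pts=np.argwhere(m)[:,::-1].astype(float); mu=pts.mean(0); w=np.linalg.svd(pts-mu,full_matrices=False)[2][0]; t=(pts-mu)@w
    return mu,mu+w*t.min(),mu+w*t.max(),len(pts)
gs=comp(S,S.max(2)<45,(180,100,212,140)); gt=comp(T,T.max(2)<45,(348,185,395,206))
es,et=ends(gs),ends(gt); print(es,et)
print("mid",tri(es[0],et[0]))
for i in(1,2):
  for j in(1,2): print(i,j,tri(es[i],et[j]))
# box rim, top view
for nm,b in(("open",(105,155,170,232)),("lid",(185,155,250,235))):
    m=comp(T,T.min(2)>150,b); rc=cv2.minAreaRect(np.argwhere(m)[:,::-1].astype(np.float32)); print(nm,rc,plane("top",*rc[0],70 if nm=="open" else 83))
    cs=np.array([plane("top",*p,70 if nm=="open" else 83) for p in cv2.boxPoints(rc)]);print(cs.round(0)[:,:2].tolist())
# rings orange in scoop
hsv=cv2.cvtColor(T,cv2.COLOR_BGR2HSV); m=((hsv[...,1]>110)&(hsv[...,0]>12)&(hsv[...,0]<35)).astype(np.uint8); m[:,:300]=0;m[:,360:]=0
n,l,s,c=cv2.connectedComponentsWithStats(m); 
for k in range(1,n):
    if s[k,4]>15: print("ring",c[k],s[k,4],plane("top",*c[k],74).round(1))
o=[cv2.resize(S[90:180,160:310],(750,450),interpolation=cv2.INTER_CUBIC)]
cv2.imwrite("pics/c1.png",o[0])
E
```

```text
(array([196.15744681, 119.9106383 ]), array([188.22423065, 105.87327604]), array([204.03517623, 133.84982002]), 235) (array([370.82795699, 196.10752688]), array([387.91094408, 193.43149391]), array([353.80790158, 198.77370167]), 186)
mid (array([ 530.36461006, -354.77729936,  123.46335257]), np.float64(0.2578851143888796))
1 1 (array([ 532.72517174, -392.9286581 ,  151.54678326]), np.float64(0.6901118745178422))
1 2 (array([ 541.50855953, -309.25746475,  176.00312342]), np.float64(56.964962525548614))
2 1 (array([ 518.96598428, -400.46525188,   70.08660821]), np.float64(62.54113190676104))
2 2 (array([ 528.3929876 , -314.48620148,   97.04770196]), np.float64(2.041440790458335))
open ((136.0, 193.0), (62.0, 48.0), 90.0) [564.91257613 322.82462166  70.        ]
[[662.0, 398.0], [658.0, 252.0], [471.0, 250.0], [474.0, 392.0]]
lid ((216.50001525878906, 193.5), (62.21974563598633, 48.974605560302734), 84.68545532226562) [555.16207089  81.16354358  83.        ]
[[644.0, 161.0], [653.0, 16.0], [469.0, 3.0], [459.0, 144.0]]
ring [337.6  189.35] 20 [ 559.8 -274.3   74. ]
ring [337.2 211. ] 25 [ 496.  -269.5   74. ]
```

View pics/c1.png

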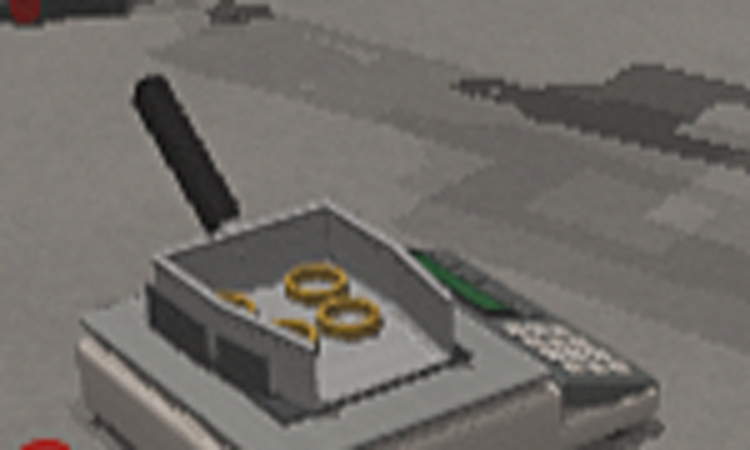

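The crop shows the grip running from crop (150,90) to (225,215), with the scoop seated and all four rings in it. The grip measures 95.6 long at a 34.8° slope, and its point is at z≈119 (text 120.5), so the measurement fits. Next I'll check the yaw from the scale and work out the first move.

```bash
cat >> h.py <<'E'
def go(P,rpy,show=True):
    s=r.sense(); M=R.from_euler('xyz',s['tcp_rot']); D=R.from_euler('xyz',rpy)
    sh=M.inv().apply(np.array(P)-s['eef_pos'])/40; rv=(M.inv()*D).as_rotvec(degrees=True)
    print("shift40",sh.round(2),"rot",rv.round(1)); return sh,rv
def tool(yaw,tilt): # tilt: positive about tool y
    return (R.from_euler('xyz',[np.pi,0,np.radians(yaw)])*R.from_euler('y',tilt,degrees=True))
E
python3 - <<'E'
from h import *
T=cv2.imread("pics/raw_top0.png")
a=[plane("top",u/1.5,v/1.5,z) for u,v,z in((432,266,64),(530,259,64),(538,345,64),(440,353,64))]
for p in a: print(p.round(0))
e=a[1]-a[0];f=a[0]-a[3];print(np.degrees(np.arctan2(-e[1],-e[0])),np.degrees(np.arctan2(f[1],f[0])))
g=cv2.GaussianBlur(T,(3,3),0); m=(g.min(2)>135).astype(np.uint8); m[:, :270]=0;m[:,375:]=0;m[:160]=0;m[265:]=0
n,l,s,c=cv2.connectedComponentsWithStats(m);k=1+np.argmax(s[1:,4]);rc=cv2.minAreaRect(np.argwhere(l==k)[:,::-1].astype(np.float32));print(rc,s[k])
for yaw in(93,):
    D=tool(yaw,10); z=D.apply([0,0,1]); P=np.array([530.1,-345.9,120])+19*z; print(P,z); go(P-[0,0,0]-120*z,D.as_euler('xyz'))
E
```

```text
[ 602. -131.   64.]
[ 611. -326.   64.]
[ 440. -331.   64.]
[ 429. -140.   64.]
92.64057873305396 3.0046673285025154
((323.5578308105469, 203.23226928710938), (57.37411117553711, 65.7165756225586), 85.48600769042969) [ 289  173   70   61 2180]
[ 529.92732717 -342.60520622  101.28865269] [-0.00908804  0.1734102  -0.98480775]
shift40 [ 9.25 -2.45  0.28] rot [  6.3   8.6 -72.3]
```

Request:
{"name": "move_arm", "arguments": {
  "series": "-1 0.9 -0.25 0 0 0 0;-1 0.9 -0.25 0 0 0 0;-1 0.9 -0.25 0 0 0 0;-1 0.9 -0.25 0 0 0 0;-1 0.9 -0.25 0 0 0 0;-1 0.9 -0.25 0 0 0 0;-1 0.9 -0.25 0 0 0 0;-1 0.9 -0.25 0 0 0 0;-1 0.9 -0.25 0 0 0 0;-1 0.9 -0.25 0 0 0 0;-1 0 0 0 0 0 -10.3;-1 0 0 0 0 0 -10.3;-1 0 0 0 0 0 -10.3;-1 0 0 0 0 0 -10.3;-1 0 0 0 0 0 -10.3;-1 0 0 0 0 0 -10.3;-1 0 0 0 0 0 -10.3;-1 0 0 0 0 10 0",
  "grip_force": 70
}}

```text
clock: 2.35
eef_pos: [528.2, -352.2, 223.7]
tcp_rot: [-3.133, -0.188, 1.66]
contact_force: [0.2, 0.0, -0.4]
opening: 0.997
```

```bash
python3 - <<'E'
from h import *
D=tool(93,10); z=D.apply([0,0,1]); P=np.array([530.1,-345.9,120])+19*z; go(P-50*z,D.as_euler('xyz')); print(r.sense()['qpos'].round(2))
E
```

```text
shift40 [-0.32  0.07  1.8 ] rot [-0.9 -0.8  2.1]
[-0.66  0.45  1.52  0.14  1.31 -0.8 ]
```

Request:
{"name": "move_arm", "arguments": {
  "series": "-1 -0.16 0.03 0.9 0 0 2;-1 -0.16 0.03 0.9 -0.8 -0.8 0;-1 0 0 0 0 0 0"
}}

```text
clock: 2.72
eef_pos: [529.1, -353.0, 147.7]
tcp_rot: [-3.14, -0.177, 1.621]
contact_force: [-0.8, 1.4, 0.4]
opening: 1.001
```

```bash
python3 - <<'E'
from h import *
D=tool(93,10); z=D.apply([0,0,1]); P=np.array([530.1,-345.9,120])+19*z; go(P,D.as_euler('xyz'))
S=vision.grab_frame("scene")[:,:,::-1];T=vision.grab_frame("top")[:,:,::-1]
s=r.sense();print(s['eef_pos'],s['tcp_rot'])
print(proj("scene",s['eef_pos']),proj("top",s['eef_pos']))
o=np.hstack([cv2.resize(S[60:160,150:250],(400,400),interpolation=cv2.INTER_CUBIC),cv2.resize(T[145:245,310:410],(400,400),interpolation=cv2.INTER_CUBIC)])
cv2.imwrite("pics/c2.png",o)
E
```

```text
shift40 [0.05 0.04 1.19] rot [-0.1 -0.2 -0.1]
[ 531.05431786 -354.31773435  150.93171942] [ 3.13948591 -0.17389483  1.62167088]
[195.37720218 110.64533073] [373.66266986 194.32436026]
```

View pics/c2.png

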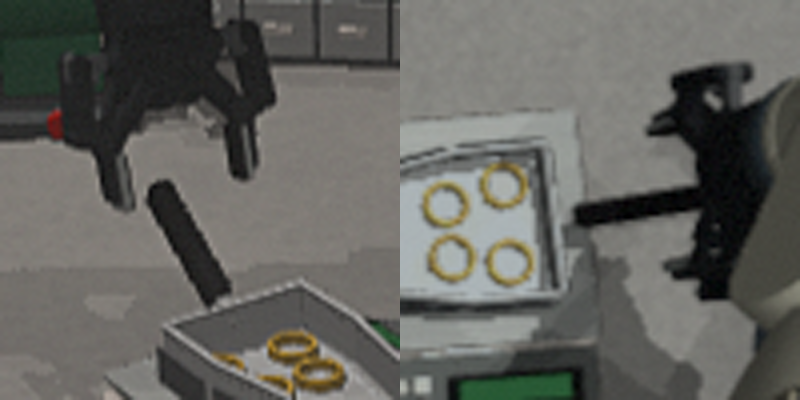

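The fingertips straddle the bar, at crop (123,205) and (243,175). Their midpoint matches the projected TCP once the 13 mm open setback is allowed for. I'll descend and close.

Request:
{"name": "move_arm", "arguments": {
  "series": "-1 0 0 0.5 0 0 0;-1 0.03 0 0.5 0 0 0;-1 0.02 0.03 0.2 0 0 0;-1 0 0 0 0 0 0"
}}

```text
clock: 3.32
eef_pos: [534.1, -344.4, 105.3]
tcp_rot: [3.135, -0.17, 1.623]
contact_force: [0.3, -0.7, 0.3]
opening: 0.998
```

```bash
python3 - <<'E'
from h import *
D=tool(93,10); z=D.apply([0,0,1]); P=np.array([530.1,-345.9,120])+19*z; go(P,D.as_euler('xyz'))
E
```

```text
shift40 [ 0.03 -0.1   0.11] rot [0.4 0.2 0. ]
```

Request:
{"name": "move_arm", "arguments": {
  "series": "-1 0.03 -0.1 0.11 0.4 0.2 0;-1 0 0 0 0 0 0;1 0 0 0 0 0 0;1 0 0 0 0 0 0;1 0 0 0 0 0 0;1 0 0 0 0 0 0;1 0 0 0 0 0 0;1 0 0 0 0 0 0",
  "grip_force": 70
}}

```text
clock: 4.32
eef_pos: [530.6, -343.6, 103.0]
tcp_rot: [3.14, -0.172, 1.624]
contact_force: [0.1, -0.2, 0.6]
opening: 0.182
```

Request:
{"name": "move_arm", "arguments": {
  "series": "1 0.03 0 -0.15 0 0 0;1 0.03 0 -0.2 0 0 0;1 0.03 0 -0.2 0 0 0;1 0.03 0 -0.2 0 0 0;1 0.03 0 -0.2 0 0 0;1 0.03 0 -0.2 0 0 0;1 0.03 0 -0.2 0 0 0;1 0.03 0 -0.2 0 0 0;1 0 0 0 0 0 0"
}}

```text
clock: 5.45
eef_pos: [530.7, -345.1, 170.4]
tcp_rot: [3.14, -0.171, 1.624]
contact_force: [0.7, 0.6, -1.7]
opening: 0.179
```

```bash
python3 - <<'E'
from h import *
S=vision.grab_frame("scene")[:,:,::-1];T=vision.grab_frame("top")[:,:,::-1]
s=r.sense();print(s['eef_pos'],s['tcp_rot'],s['wrist_torque'])
o=np.hstack([cv2.resize(S[60:180,160:280],(400,400),interpolation=cv2.INTER_CUBIC),cv2.resize(T[135:255,275:395],(400,400),interpolation=cv2.INTER_CUBIC)])
cv2.imwrite("pics/c3.png",o)
E
```

```text
[ 530.30290853 -344.79752557  169.55659718] [ 3.14087047 -0.17184256  1.62368497] [-0.33253421  0.02872579  0.01453595]
```

View pics/c3.png

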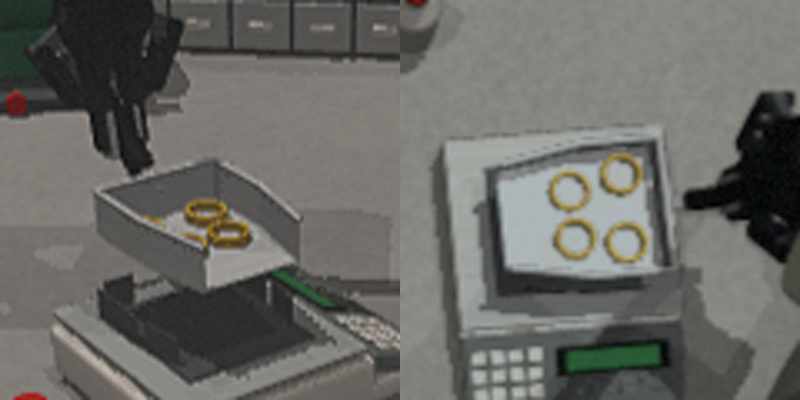

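The scoop is held level and clear of the cradle, and all four rings are inside. I'll refine the box centre from the scene view and work out the shift.

```bash
cat >> h.py <<'E'
def lip():
    s=r.sense(); return s['eef_pos']+R.from_euler('xyz',s['tcp_rot']).apply([166,0,64.6])
E
python3 - <<'E'
from h import *
c=[plane("scene",u/1.5,v/1.5,70) for u,v in((560,382),(657,454),(540,530),(446,441))]
print(np.round(c,0)[:,:2].tolist(),np.mean(c,0))
print([tri((u/1.5,v/1.5),b)[0].round() for (u,v),b in (((560,382),(242/1.5,338/1.5)),((657,454),(169/1.5,338/1.5)),((446,441),(242/1.5,244/1.5)))])
L=lip();print(L); s=r.sense(); M=R.from_euler('xyz',s['tcp_rot'])
print((M.inv().apply(np.array([568,293,L[2]])-L)/40).round(2), L)
E
```

```text
[[482.0, 259.0], [481.0, 400.0], [658.0, 397.0], [663.0, 257.0]] [571.03528937 328.64468622  70.        ]
[array([468., 249.,  55.]), array([471., 395.,  59.]), array([657., 251.,  61.])]
[ 521.11936338 -170.43768243  134.29376127]
[11.34  1.78  1.97] [ 521.11936338 -170.43768243  134.29376127]
```

Request:
{"name": "move_arm", "arguments": {
  "series": "1 0.2 0.03 0.03 0 0 0;1 0.4 0.06 0.07 0 0 0;1 0.67 0.1 0.12 0 0 0;1 0.67 0.1 0.12 0 0 0;1 0.67 0.1 0.12 0 0 0;1 0.67 0.1 0.12 0 0 0;1 0.67 0.1 0.12 0 0 0;1 0.67 0.1 0.12 0 0 0;1 0.67 0.1 0.12 0 0 0;1 0.67 0.1 0.12 0 0 0"
}}

```text
clock: 6.8
eef_pos: [550.4, -84.5, 166.6]
tcp_rot: [-3.137, -0.177, 1.623]
contact_force: [-0.7, -0.6, -1.0]
opening: 0.177
```

```bash
python3 - <<'E'
from h import *
L=lip(); s=r.sense(); print(s['qpos'].round(2),s['qvel'].round(2),L)
go(s['eef_pos']+np.array([568,293,134])-L,tool(93,10).as_euler('xyz'))
E
```

```text
[-0.26  0.35  1.81  0.19  1.05 -0.41] [ 0.4  -0.06  0.1   0.04 -0.1   0.36] [540.98126477  90.01622265 132.19586318]
shift40 [4.96 0.94 0.84] rot [-0.2 -0.1  0. ]
```

Request:
{"name": "move_arm", "arguments": {
  "series": "1 0.67 0.12 0.11 0 0 0;1 0.67 0.12 0.11 0 0 0;1 0.67 0.12 0.11 0 0 0;1 0.67 0.12 0.11 0 0 0;1 0.67 0.12 0.11 0 0 0;1 0.6 0.12 0.1 0 0 0;1 0.4 0.08 0.07 0 0 0;1 0.2 0.04 0.04 0 0 0;1 0 0 0 0 0 0;1 0 0 0 0 0 0"
}}

```text
clock: 8.05
eef_pos: [567.2, 116.5, 167.2]
tcp_rot: [-3.131, -0.179, 1.629]
contact_force: [0.5, 0.4, -3.6]
opening: 0.179
```

```bash
python3 - <<'E'
from h import *
S=vision.grab_frame("scene")[:,:,::-1];T=vision.grab_frame("top")[:,:,::-1]
L=lip(); s=r.sense(); print(s['qpos'].round(2),L)
go(s['eef_pos']+np.array([568,293,118])-L,tool(93,10).as_euler('xyz')); print(proj("scene",L),proj("top",L))
cv2.imwrite("pics/c4.png",np.hstack([cv2.resize(S[120:384,190:454],(400,400),interpolation=cv2.INTER_CUBIC),cv2.resize(T[110:260,90:240],(400,400),interpolation=cv2.INTER_CUBIC)]))
E
```

```text
[ 0.09  0.36  1.8   0.21  1.   -0.08] [556.57035062 290.9310614  133.23351916]
shift40 [-0.03  0.29  0.38] rot [-0.7 -0.2  0.3]
[362.50965411 253.54003245] [140.0370359  192.12551714]
```

View pics/c4.png

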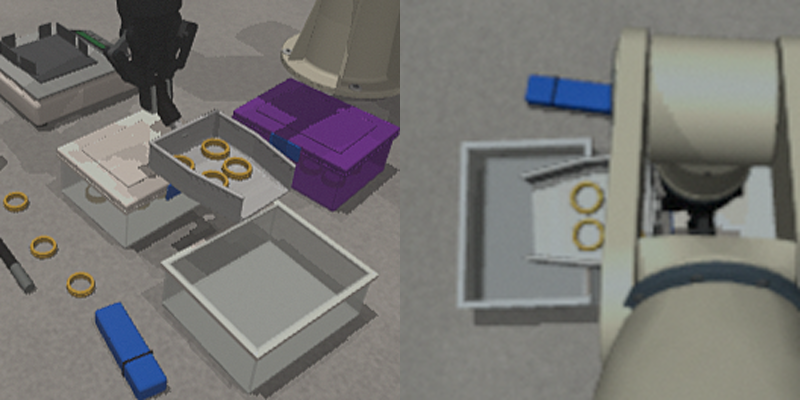

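The lip is over the box as predicted, with the rings in place. I'll lower a little, then start tipping about the lip.

Request:
{"name": "move_arm", "arguments": {
  "series": "1 -0.03 0.14 0.3 -0.3 0 0.3;1 -0.05 0.14 0.3 -0.3 0 0;1 0 0 0 0 0 0;1 0.12 0 -0.28 0 -4 0;1 0.16 0 -0.36 0 -5 0;1 0.16 0 -0.36 0 -5 0;1 0.16 0 -0.36 0 -5 0;1 0 0 0 0 0 0"
}}

```text
clock: 9.15
eef_pos: [577.8, 137.9, 196.2]
tcp_rot: [-3.138, 0.163, 1.618]
contact_force: [-0.0, 0.3, -3.0]
opening: 0.178
```

```bash
python3 - <<'E'
from h import *
L=lip(); s=r.sense(); print(s['qpos'].round(2),L)
go(s['eef_pos']+np.array([568,293,108])-L,tool(93,-10).as_euler('xyz'))
E
```

```text
[ 0.32  0.37  1.71 -0.17  1.12  0.35] [570.31330688 291.02892282 105.54634344]
shift40 [ 0.04 -0.06 -0.07] rot [-0.2 -0.7 -0.3]
```

Request:
{"name": "move_arm", "arguments": {
  "series": "1 0.12 0 -0.28 0 -4 0;1 0.16 0 -0.36 0 -5 0;1 0.16 0 -0.37 0 -5 0;1 0.16 0 -0.37 0 -5 0;1 0 0 0 0 0 0"
}}

```text
clock: 9.78
eef_pos: [574.4, 174.2, 239.1]
tcp_rot: [-3.128, 0.496, 1.622]
contact_force: [0.2, -0.9, -1.8]
opening: 0.179
```

```bash
python3 - <<'E'
from h import *
L=lip(); s=r.sense(); print(s['qpos'].round(2),L)
go(s['eef_pos']+np.array([568,293,108])-L,tool(93,-30).as_euler('xyz'))
E
```

```text
[ 0.53  0.44  1.58 -0.44  1.4   0.62] [567.62616709 289.24608685 103.26941106]
shift40 [ 0.03  0.01 -0.15] rot [-0.8 -1.6 -0.1]
```

Request:
{"name": "move_arm", "arguments": {
  "series": "1 0.14 0 -0.38 -0.4 -4.5 0;1 0.16 0 -0.38 -0.4 -5 0;1 0.16 0 -0.38 0 -5 0;1 0.13 0 -0.3 0 -4 0;1 0 0 0 0 0 0;1 0 0 0 0 0 0;1 0 0 0 0 0 0;1 0 0 0 0 0 0;1 0 0 0 0 0 0;1 0 0 0 0 0 0;1 0 0 0 0 0 0;1 0 0 0 0 0 0"
}}

```text
clock: 11.28
eef_pos: [572.1, 217.0, 269.3]
tcp_rot: [-3.123, 0.81, 1.627]
contact_force: [-0.2, 0.4, -0.6]
opening: 0.177
```

```bash
python3 - <<'E'
from h import *
S=vision.grab_frame("scene")[:,:,::-1];T=vision.grab_frame("top")[:,:,::-1]
L=lip(); s=r.sense(); print(s['qpos'].round(2),L)
go(s['eef_pos']+np.array([568,293,108])-L,tool(93,-47).as_euler('xyz')); print(proj("scene",L),proj("top",L))
cv2.imwrite("pics/c5.png",np.hstack([cv2.resize(S[120:384,190:454],(400,400),interpolation=cv2.INTER_CUBIC),cv2.resize(T[110:260,90:240],(400,400),interpolation=cv2.INTER_CUBIC)]))
E
```

```text
[ 0.69  0.58  1.44 -0.62  1.67  0.75] [567.12854496 284.48586394 104.56058214]
shift40 [ 0.08  0.03 -0.21] rot [-0.9 -0.6  0.2]
[352.78530334 266.41673471] [145.3948458  190.03461404]
```

View pics/c5.png

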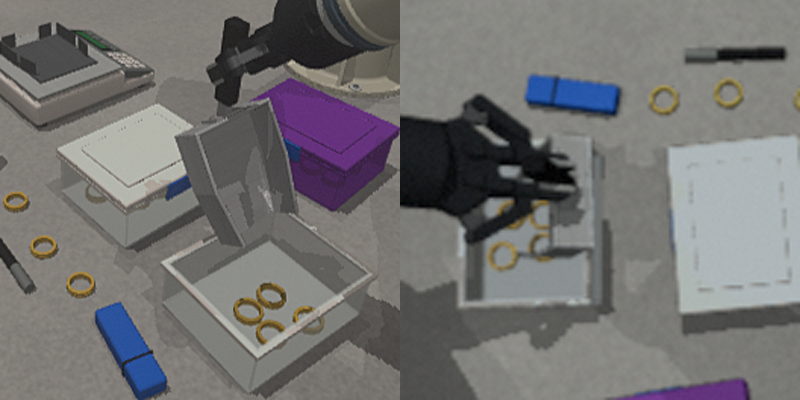

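All four rings are in the box, at crop (248,310), (270,295), (270,330) and (308,320), and the scoop is empty. I'll raise it slightly, wait, and confirm everything is still.

Request:
{"name": "move_arm", "arguments": {
  "series": "1 0.1 0 -0.15 0 0 0;1 0.1 0 -0.1 0 0 0;1 0 0 0 0 0 0;1 0 0 0 0 0 0;1 0 0 0 0 0 0;1 0 0 0 0 0 0;1 0 0 0 0 0 0;1 0 0 0 0 0 0"
}}

```text
clock: 12.38
eef_pos: [571.5, 230.8, 270.4]
tcp_rot: [-3.123, 0.81, 1.628]
contact_force: [1.0, 0.4, -0.0]
opening: 0.179
```

```bash
python3 - <<'E'
from h import *
S=vision.grab_frame("scene")[:,:,::-1]
for i in range(6): S2=vision.grab_frame("scene")[:,:,::-1]
def m(I):
    h=cv2.cvtColor(np.ascontiguousarray(I),cv2.COLOR_BGR2HSV); a=((h[...,1]>110)&(h[...,0]>12)&(h[...,0]<35)).astype(np.uint8); a[:270]=0;a[:,:310]=0
    n,l,s,c=cv2.connectedComponentsWithStats(a); return [(c[k].round(1).tolist(),int(s[k,4])) for k in range(1,n) if s[k,4]>8]
print(m(S));print(m(S2)); 
L=lip(); s=r.sense(); print(L,s['opening'],s['contact_force'],s['clock'])
print("scoop x down deg",-np.degrees(np.arcsin((R.from_euler('xyz',s['tcp_rot'])*R.from_euler('y',-10,degrees=True)).apply([1,0,0])[2])))
cv2.imwrite("pics/c6.png",cv2.resize(S2[180:384,280:484],(600,600),interpolation=cv2.INTER_CUBIC))
E
```

```text
[([362.2, 324.3], 412), ([388.4, 325.6], 54)]
[([362.2, 324.3], 414), ([388.3, 325.7], 53)]
[566.46206196 298.37606891 105.56093839] 0.17242428517622674 [ 0.02621718 -0.04994537 -0.53519118] 12.725
scoop x down deg 56.41518955189732
```

View pics/c6.png

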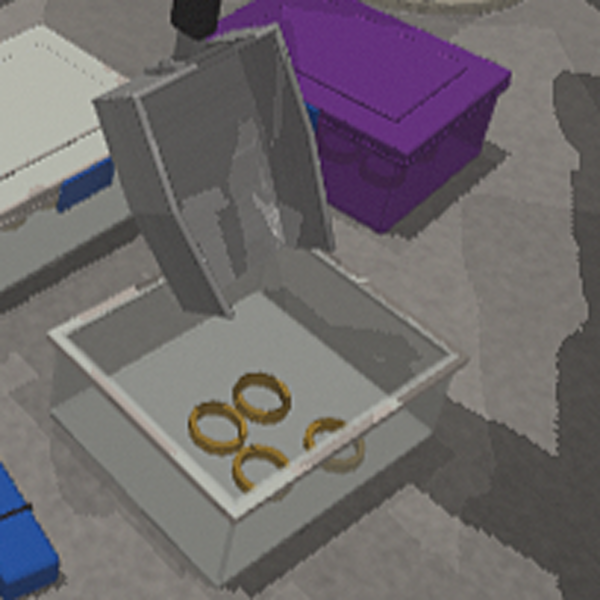

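The four rings lie still at crop (217,427), (262,397), (260,470) and (333,443). The scoop is empty and clear of the rim.

```bash
python3 -c "
from rig import r
print(r.sign_off())"
```

```text
the job is handed in; nothing more can be done
None
```

I gripped the scoop by its bar at 70 N and drew it straight up out of the cradle. I carried it over the open box and tipped it about its lip until all four rings slid in. I handed the job in at about 12.7 s of the 37 s allowed; the hand-in reports no verdict.

**Last checks:**
- **Rings:** all four lie in the box and did not move between pictures taken about 0.3 s apart.
- **Scoop:** it is empty and still held, with the spout 56° down. The lip is about 105 mm above the bench by calculation, around 27 mm from the box middle, and the outside force is about 0.5 N.
- **Neighbours:** in the last pictures the box, the lidded box and the purple look-alike showed no visible shift. I did not measure them, or the other bench items, against their start positions.

**What disagreed:**
- **Box rim height:** a coarse two-view check gave 55–61 mm against the stated 70 mm, which I put down to hand-read corners.
- **Box centre:** the two views differed by about 8 mm, so I used a point in between.
- **Last move:** it was meant to raise the scoop but moved it mostly forward, about 14 mm, still clear of the rim.

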